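Hang the straightedge on the tool rail with the S-hook

TASK

Take the S-hook off the tool rail by its tab, hook its lower end through the hole of the steel straightedge standing in the wooden holder, draw the straightedge up out of the holder with the hook, and hang the hook back on the rail, with the straightedge hanging freely from it. Feel your way gently: never lean on the straightedge with 20 N or more, keep the hook upright all the time (pushing it 5 degrees askew in the fingers is too much), touch the straightedge only with the hook, and leave the other things on the desk where they are.

Things in the scene. Friction and masses are not known exactly. Their poses are not given: they have to be found in the camera images.
- rail: Fixed tool rail: square aluminium bar, 12 x 12 mm section, 260 mm long, level along its y, top face 270 mm above the desk, on two 12 mm posts at y = +-130 mm (feet 64 mm across). Nothing stands above the bar. Origin on the desk under the bar's middle, z up. Left or right of the desk, turned up to 0.35 rad.
- hook: S-hook, 5 mm round steel, loose, about 60 g, in its own x-z plane. Starts hanging upright on the rail, x away from the robot, square to the rail within 0.05 rad. Origin: middle of the underside of its flat black grip tab (seat on the rail's top). Tab 34 (x) x 12 (y) mm, z 0 to 42: pinch it across y at z about 27, above the rail. Lower parts: see hook_lip, edge_hole.
- hook_lip (a point): End of the short rod of the hook's upper crook (x -14, z -20.5 mm of the hook); the shank is at x +14 (7 mm thick, 22 mm clear), down to z -42, then slants to x -9 and straight down to the bottom bar. To take the hook off: raise it 24 to 32 mm, then move it in its own +x until this rod has passed over the rail; to hang it up, the reverse.
- holder: Fixed plywood block, 60 (x) x 80 (y) x 48 mm high, slot along y in its top: 5.5 wide, 43 long, 36 mm deep. Origin: centre of its underside. Its x is within 0.4 rad of the robot's forward direction. The straightedge must rise over 38 mm to come out.
- straightedge: Steel straightedge, 4 (x) x 40 (y) x 130 mm tall (z), 110 to 225 g, loose, standing in the holder's slot, faces square to the holder's x; it may lean (its top gives 5 mm, then is firm). Origin: centre of its lower end. Both faces alike. A push of over about 3 N at the bar can twist the hook in the fingers. Touching the hook's bar down on its top edge tells the bar's height.
- edge_hole (a point): Centre of the hole: 12 mm across, through along x, 14 mm below the top edge. Hook's bottom bar: along hook +x, 5 mm thick, axis from x -9 to 15, at z -82.5 to -102.5 mm (telescoping shank, tight, set differently each time, not measured); its end turns up: 10 mm tall in all (2.5 below to 7.5 above the axis), outermost x 17.5. 19 mm clear behind the tip.
- project_box: Bystander: white open plastic box, 60 x 60 x 55 mm; origin: centre of its underside.
- tape_roll: Bystander: roll of tape lying flat, 70 mm across, 18 mm high; origin: centre of its underside.
- glue_bottle: Bystander: white bottle, 40 mm across, 85 mm high; origin: centre of its underside.
- screwdriver: Bystander: screwdriver, 150 mm long, lying; origin near its middle.
- breadboard: Bystander: white breadboard, 55 x 85 x 9 mm; origin: centre of its underside.
- mug: Bystander: white mug, 80 mm across, 90 mm high; origin: centre of its underside.
- parts_tray: Bystander: grey divided tray, 90 x 130 x 25 mm; origin: centre of its underside.

How it is judged:
By the outcome, as a careful person would: the job done as asked, in the order asked, and still so for the second after the job is handed in, with the robot touching nothing.
It also fails if it takes over 72 s, if anything falls off the work surface, if the arm or the gripper's body presses on something with over 40 N, if the wrist force passes 120 N, or if a joint passes its speed limit or range.

ROBOT

A 6-joint arm with a two-finger parallel gripper is mounted at the origin on the work surface. World frame = base frame: x ahead of the robot, y to its left, z up, the work surface at z = 0. Lengths are in m, angles in degrees, forces in N, time in s.
With the tool pointing down it reaches from about 0.4 to 0.825 m from the base axis. Payload 7 kg.
Tool frame: the origin (TCP) lies midway between the tips of the shut fingers; the grasp point (between the pads) lies ctrl.tcp_to_grasp behind it (ctrl.tcp_to_grasp is the distance from the TCP to the grasp point, in m); z points along the fingers, y is the line along which they close (so a half turn about z gives the same grasp; the last joint's range is limited). The gripper opens to 88 mm and grips with 3 to 60 N. Pads are 19 mm wide; open, the fingers measure 130 mm over their backs; the gripper's body (78 mm by 193 mm) begins 47 mm behind the grasp point.
Start: joints at [-47.378, 20.546, 0.682, 0, -70.136, -16.507], TCP at [0.297, -0.606, 0.227] pointing down, gripper open.
Joint ranges: [-176.03, 176.03], [-82.01, 121.73], [-58.28, 71.71], [-173.87, 95.51], [-174.79, -0.11], [-173.66, 173.66]. Speed limits (degrees/s): [136.94, 136.94, 172.46, 180, 180, 180].

INTERFACE

Orientations are given as [roll, pitch, yaw] about the fixed x, y, z axes, in that order (R = Rz(yaw) Ry(pitch) Rx(roll)).
In Python, from plant import ctrl, imaging, close_job gives the robot as it stands.
- The arm moves only by the shell command python3 -m crank 'ROWS'. ROWS is JSON, a list of rows, each a list of 3 entries, a list of its own where there are three numbers: the shift along the world's x, y, z in m, then the turn, a rotation vector about the world's x, y, z in degrees, then the opening, from -1 (shut) to 1 (fully open), so that 0 is half open. A call has 1 to 12 rows; each row shifts and turns the commanded pose from where the row before left it; what a row does not reach is not made up. A row lasts 1/10 s, in which the tool goes at most 50 mm and 8.59 degrees, less where a joint would pass 70% of its speed; a pose out of reach is approached as far as the arm can. A call is refused whole if a number of a shift passes 0.05 or a number of a turn 8.59, either way. A call with a gripper value outside its range is refused whole. The fingers move at their own pace and stop on an object; the grip force is fixed at half the most. Time passes only in rows, so rows that do not move let the fingers close. It gives the time, the measured TCP pose, the force, the opening and the grip force at its end, in the units of the state.
- ctrl.get_obs(): the state, without advancing time (a new reading comes with each control period).
- imaging.snapshot(name): name is "scene" or "top" or "wrist"; returns (picture, depth): 400x640x3 uint8, blue, green, red; 400x640 float32, m along the optical axis (not along the pixel's ray), 0 where there is no reading.
- imaging.camera_model(name): a dict with "mtx" (3x3 intrinsics, pixels), "R" (3x3) and "t" (3): a world point X has camera coordinates R X + t. Camera axes: x right, y down, z forward; pixel columns grow to the right and rows downward; lengths in m; the calibration is good to about 2 mm. A picture is of the moment at which its call begins: read the wrist's pose just before it. camera_model takes no time and is no camera call; for the wrist camera it gives the pose at the moment of the call.
- close_job(): hands the job in; it is judged then, once.
The state is a dict: "clock": time; "joint_pos": joint angles; "qvel": joint speeds; "tau": joint torques, N m; "tool_pos": TCP position; "orientation": TCP orientation; "force": force on the tool from outside, world axes, zero at the start; "moment": the same for the moment, N m; "opening": finger opening in m; "gripper_force": force on a finger pad.
Only numpy, scipy, OpenCV 4.12 (cv2) and the standard library are available. Lean on these libraries where they do the work, as an engineer would, in place of code of your own. Each camera call takes 0.05 s, during which the arm holds its last target. There are 200 camera calls.

## Working session

There is one attempt and no reset: what is moved stays moved. The work goes in short steps, Python scripts to look and compute and a shell command to move; the robot and the scene stay as the last step left them, time stands still between calls to the robot, and variables do not carry over. Pictures are saved under pics/ and viewed, at most 10 in all, crops included, and the job is handed in when it is done.

```bash
mkdir -p pics; ls; python3 - <<'E'
from plant import ctrl, imaging
import cv2,numpy as np
print(ctrl.get_obs(), ctrl.tcp_to_grasp)
for n in ("scene","top"):
    p,d=imaging.snapshot(n); cv2.imwrite(f"pics/{n}0.png",p); np.save(f"pics/{n}0.npy",d)
    m=imaging.camera_model(n); print(n,m)
E
```

```text
pics
{'clock': 0.0, 'joint_pos': array([-4.73764951e+01,  2.05904177e+01,  6.33295429e-01, -2.11387786e-02,
       -7.01364415e+01, -1.65072995e+01]), 'qvel': array([ 0.00337181, -0.06842885, -0.06828431, -0.04179159,  0.01759237,
        0.03609445]), 'tau': array([-2.06936024e-04, -5.82725823e+01,  2.93055815e+01,  6.99714750e+00,
        6.93383030e-03, -1.37544289e-04]), 'tool_pos': array([ 0.29689211, -0.60564259,  0.22562734]), 'orientation': array([ 1.79904646e+02, -7.53490157e-03, -1.53890987e+02]), 'force': array([0.33052738, 0.22175693, 0.85049102]), 'moment': array([-0.01954269,  0.04549174, -0.01140577]), 'gripper_force': 0.0, 'opening': 0.08734749369726175} 0.0188
scene {'mtx': array([[369.34206797,   0.        , 323.28450532],
       [  0.        , 369.34206797, 194.09275431],
       [  0.        ,   0.        ,   1.        ]]), 'R': array([[-0.72920765,  0.68429186,  0.00092242],
       [ 0.49710962,  0.53066446, -0.68649636],
       [-0.47025337, -0.50013986, -0.72713265]]), 't': array([ 0.41797709, -0.14554823,  1.24046406])}
top {'mtx': array([[416.20646644,   0.        , 320.03862676],
       [  0.        , 416.20646644, 196.74375537],
       [  0.        ,   0.        ,   1.        ]]), 'R': array([[-0.02142414, -0.99976132,  0.00427847],
       [-0.97843141,  0.02008722, -0.20559301],
       [ 0.205458  , -0.00859084, -0.97862823]]), 't': array([-0.01362206,  0.60997848,  0.93047221])}
```

View pics/top0.png

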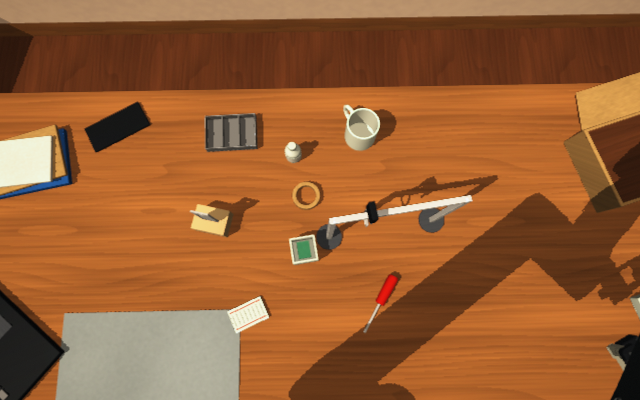

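View pics/scene0.png

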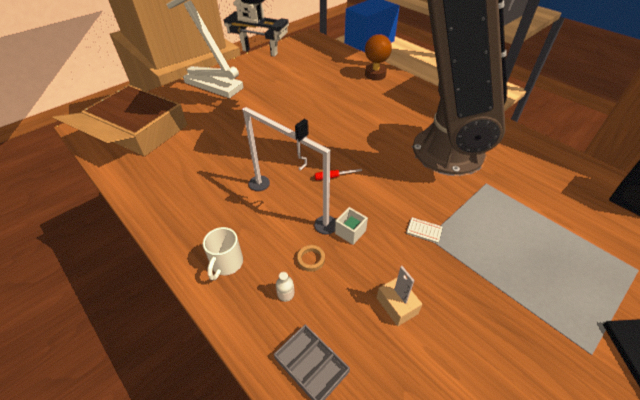

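The top view shows the rail from (332,221) to (471,198), the black tab at (372,212), the holder at (211,219), and the straightedge's top near (205,214). The scene view agrees. Next I'll enlarge crops of the rail, tab and holder.

```bash
cat > h.py <<'E'
import numpy as np, cv2
from plant import ctrl, imaging
def plane(m,u,v,z):
    d=m["R"].T@np.linalg.inv(m["mtx"])@[u,v,1]; c=-m["R"].T@m["t"]
    return c+d*(z-c[2])/d[2]
def proj(m,X):
    p=m["mtx"]@(m["R"]@np.array(X)+m["t"]); return p[:2]/p[2]
def cloud(m,d):
    v,u=np.indices(d.shape); r=np.stack([u,v,np.ones_like(u)],-1)@np.linalg.inv(m["mtx"]).T*d[...,None]
    return (r-m["t"])@m["R"]
E
python3 - <<'E'
from h import *
m=imaging.camera_model("top")
print("rail",plane(m,332,221,.27),plane(m,471,198,.27)); print("tab",plane(m,372,212,.312))
print("holder",plane(m,211,219,.048))
p=cv2.imread("pics/top0.png");s=cv2.imread("pics/scene0.png")
a=cv2.resize(p[195:245,180:240],(600,500),interpolation=2)[:300*2]
b=cv2.resize(p[185:245,320:480],(800,300),interpolation=2)
c=cv2.resize(p[195:240,185:235],(400,300),interpolation=2)
e=cv2.resize(s[255:330,360:460],(400,300),interpolation=2)
cv2.imwrite("pics/crop1.png",np.vstack([b,np.hstack([c,e])]))
for n in("top","scene"):
    C=cloud(imaging.camera_model(n),np.load(f"pics/{n}0.npy"))
    for nm,z0,z1,bx in (("tab",.285,.33,(.3,.7,-.3,.1)),("rail",.255,.280,(.3,.7,-.4,.1)),("edge",.08,.16,(.4,.75,.15,.4)),("htop",.04,.055,(.4,.75,.15,.4))):
        k=(C[...,2]>z0)&(C[...,2]<z1)&(C[...,0]>bx[0])&(C[...,0]<bx[1])&(C[...,1]>bx[2])&(C[...,1]<bx[3])
        q=C[k]
        if len(q)>5: print(n,nm,len(q),np.median(q,0).round(4),cv2.minAreaRect(q[:,:2].astype(np.float32)), q[:,2].max().round(4))
E
```

```text
rail [ 0.51968263 -0.04583861  0.27      ] [ 0.55793672 -0.3086853   0.27      ]
tab [ 0.52797695 -0.11533845  0.312     ]
holder [0.56367616 0.23583378 0.048     ]
top tab 173 [ 0.5299 -0.1168  0.3114] ((0.531305730342865, -0.11807691305875778), (0.034178897738456726, 0.012112277559936047), 9.87072467803955) 0.3148
top rail 963 [ 0.5399 -0.1809  0.2697] ((0.5360449552536011, -0.1762872189283371), (0.03226107358932495, 0.27230575680732727), 5.2935919761657715) 0.2795
top edge 98 [0.5621 0.234  0.1268] ((0.5639751553535461, 0.237916499376297), (0.04152710363268852, 0.004375378601253033), 76.59711456298828) 0.1446
top htop 746 [0.5594 0.2336 0.0482] ((0.5641144514083862, 0.2378026247024536), (0.08102511614561081, 0.06025727838277817), 76.5306167602539) 0.0549
scene tab 174 [ 0.5345 -0.114   0.3036] ((0.5307576060295105, -0.11723875999450684), (0.03499266132712364, 0.014043410308659077), 5.173323154449463) 0.3145
scene rail 673 [ 0.5407 -0.16    0.2693] ((0.5425248742103577, -0.1743990182876587), (0.03484712541103363, 0.27099841833114624), 11.70703125) 0.2798
scene edge 296 [0.5638 0.2383 0.1164] ((0.5622941851615906, 0.23772764205932617), (0.041551072150468826, 0.006174325942993164), 76.30839538574219) 0.1457
scene htop 744 [0.5716 0.2468 0.0485] ((0.5623365640640259, 0.2373623251914978), (0.08075003325939178, 0.06090133637189865), 77.0641860961914) 0.0549
```

View pics/crop1.png

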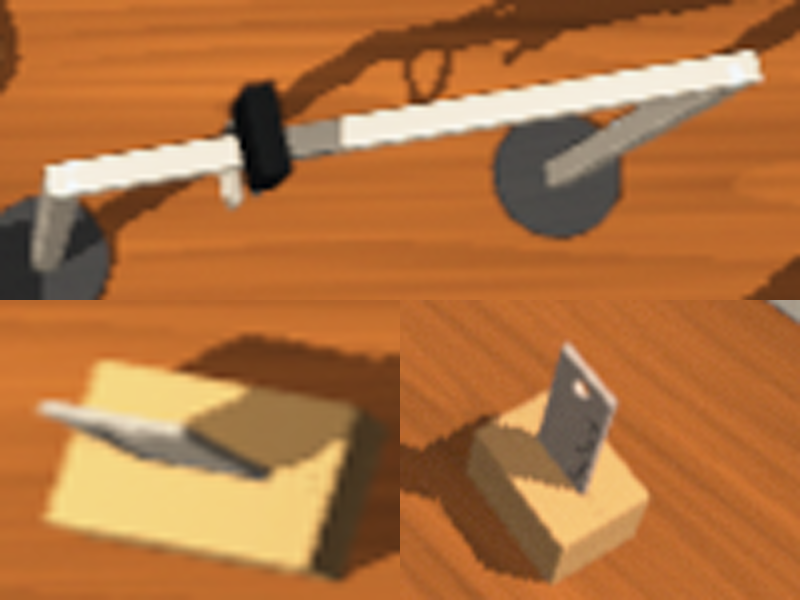

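The crops show the tab at about (372,212) in the original top view and the straightedge near the slot centre. Depth gives good poses, so I'll refine the yaws while raising and moving the arm towards the tab.

```bash
python3 - <<'E'
from h import *
C=cloud(imaging.camera_model("top"),np.load("pics/top0.npy"))
def sel(z0,z1,b): 
    q=C[(C[...,2]>z0)&(C[...,2]<z1)&(C[...,0]>b[0])&(C[...,0]<b[1])&(C[...,1]>b[2])&(C[...,1]<b[3])]; return q
t=sel(.308,.33,(.3,.7,-.3,.1)); print("tab",len(t),t.mean(0),cv2.minAreaRect(t[:,:2].astype(np.float32)))
r=np.vstack([sel(.266,.276,(.4,.7,-.30,-.155)),sel(.266,.276,(.4,.7,-.085,-.05))])
l=cv2.fitLine(r[:,:2].astype(np.float32),cv2.DIST_HUBER,0,.01,.01).ravel(); print("rail yaw",np.degrees(np.arctan(-l[0]/l[1])),l, "x at tab y",l[2]+(-.1175-l[3])*l[0]/l[1], np.median(r[:,2]))
for n in ("top","scene"):
    C=cloud(imaging.camera_model(n),np.load(f"pics/{n}0.npy"))
    e=sel(.06,.15,(.4,.75,.15,.4)); print(n,"edge"); 
    for a in (.06,.08,.10,.12,.135):
        k=e[(e[:,2]>a)&(e[:,2]<a+.02)]; print(a,len(k),cv2.minAreaRect(k[:,:2].astype(np.float32)) if len(k)>4 else "")
C=cloud(imaging.camera_model("top"),np.load("pics/top0.npy"))
for u,v,n in ((306,195,"tape"),(293,152,"bottle"),(361,128,"mug"),(303,249,"box"),(387,290,"screwdriver")): print(n,C[v,u])
E
python3 -m crank '[[[0,0,0.04],[0,0,-3],1],[[0,0,0.04],[0,0,-5],1],[[0,0,0.04],[0,0,-5],1],[[0.03,0.04,0],[0,0,-3],1],[[0.03,0.045,0],[0,0,0],1],[[0.02,0.045,0],[0,0,0],1],[[0.02,0.045,0],[0,0,0],1],[[0.02,0.045,0],[0,0,0],1],[[0.02,0.045,0],[0,0,0],1],[[0.02,0.045,0],[0,0,0],1]]'
```

```text
tab 130 [ 0.5312168  -0.11804076  0.31181992] ((0.5313130617141724, -0.11808796226978302), (0.0341654010117054, 0.012052159756422043), 9.710092544555664)
rail yaw 8.207438 [ 0.14275745 -0.9897577   0.5425736  -0.19630711] x at tab y 0.53120685 0.2698350751972025
top edge
0.06 15 ((0.5620711445808411, 0.23723696172237396), (0.03888208419084549, 0.00191824184730649), 79.7299575805664)
0.08 18 ((0.5621225237846375, 0.2377629578113556), (0.039808690547943115, 0.003647903446108103), 81.85189056396484)
0.1 22 ((0.5620735287666321, 0.23788464069366455), (0.04026789963245392, 0.003825354389846325), 82.30564880371094)
0.12 23 ((0.5627332329750061, 0.2366715371608734), (0.038480374962091446, 0.00319935055449605), 78.40503692626953)
0.135 42 ((0.5641048550605774, 0.23793505132198334), (0.0413982979953289, 0.004064654931426048), 76.00777435302734)
scene edge
0.06 82 ((0.5637969970703125, 0.23733872175216675), (0.04073958843946457, 0.004142235964536667), 80.4996109008789)
0.08 76 ((0.5639109015464783, 0.23786227405071259), (0.03982943296432495, 0.004315678030252457), 81.68626403808594)
0.1 84 ((0.564011812210083, 0.2377554178237915), (0.039605721831321716, 0.005020185839384794), 81.19293975830078)
0.12 89 ((0.5629675984382629, 0.23735754191875458), (0.04115130007266998, 0.0050769345834851265), 77.04843139648438)
0.135 65 ((0.562385618686676, 0.2385060042142868), (0.039925068616867065, 0.0055228667333722115), 77.79835510253906)
tape [ 0.62831025  0.00867838 -0.00079543]
bottle [0.72165432 0.03706093 0.06617859]
mug [ 0.80308884 -0.13808542  0.00699785]
box [0.48842234 0.0168041  0.03654211]
screwdriver [ 0.38831742 -0.18110311  0.02267268]
clock: 1.1
tool_pos: [0.4551, -0.2975, 0.3464]
orientation: [180.0, -0.0, -169.9]
force: [1.6, 0.3, 0.3]
opening: 0.0879
gripper_force: 0.0
```

```bash
python3 -m crank '[[[0,0,0],[0,0,0],1],[[0,0,0],[0,0,0],1]]'; python3 - <<'E'
from h import *
p,d=imaging.snapshot("wrist"); cv2.imwrite("pics/w1.png",p); print(imaging.camera_model("wrist"), ctrl.get_obs()["tool_pos"])
E
```

```text
clock: 1.3
tool_pos: [0.4553, -0.2982, 0.3465]
orientation: [180.0, -0.0, -169.7]
force: [0.3, -0.0, 0.1]
opening: 0.0879
gripper_force: 0.0
{'mtx': array([[297.05936498,   0.        , 316.7895684 ],
       [  0.        , 297.05936498, 197.14043373],
       [  0.        ,   0.        ,   1.        ]]), 'R': array([[-1.75837246e-01,  9.84419237e-01, -1.67534727e-04],
       [ 9.49823074e-01,  1.69702386e-01,  2.62749365e-01],
       [ 2.58683960e-01,  4.60419964e-02, -9.64864106e-01]]), 't': array([ 0.37517925, -0.44470028,  0.40311258])} [ 0.45486976 -0.29918574  0.34641691]
```

```bash
python3 -m crank '[[[0.011,0.026,0],[0,0,-1],1],[[0.011,0.026,0],[0,0,0],1],[[0.011,0.026,0],[0,0,0],1],[[0.011,0.026,0],[0,0,0],1],[[0.011,0.026,0],[0,0,0],1],[[0.011,0.026,0],[0,0,0],1],[[0.01,0.024,0],[0,0,0],1],[[0,0,0],[0,0,0],1],[[0,0,0],[0,0,0],1]]'; python3 - <<'E'
from h import *
m=imaging.camera_model("wrist");o=ctrl.get_obs();p,d=imaging.snapshot("wrist"); cv2.imwrite("pics/w2.png",p)
print(o["tool_pos"],o["orientation"])
C=cloud(m,d)
def s(z0,z1): return C[(C[...,2]>z0)&(C[...,2]<z1)&(abs(C[...,0]-.531)<.05)&(abs(C[...,1]+.118)<.04)]
t=s(.306,.33);print(len(t),cv2.minAreaRect(t[:,:2].astype(np.float32)),np.median(t[:,2]))
E
```

```text
clock: 2.25
tool_pos: [0.5307, -0.1204, 0.3461]
orientation: [-180.0, -0.1, -170.9]
force: [0.2, -0.0, -0.1]
opening: 0.0879
gripper_force: 0.0
[ 0.5307439  -0.1203849   0.34610294] [-1.79996312e+02 -6.05317540e-02 -1.70930044e+02]
825 ((0.5293125510215759, -0.11995556950569153), (0.03454314544796944, 0.011656723916530609), 9.349600791931152) 0.31317465825957286
```

View pics/w2.png

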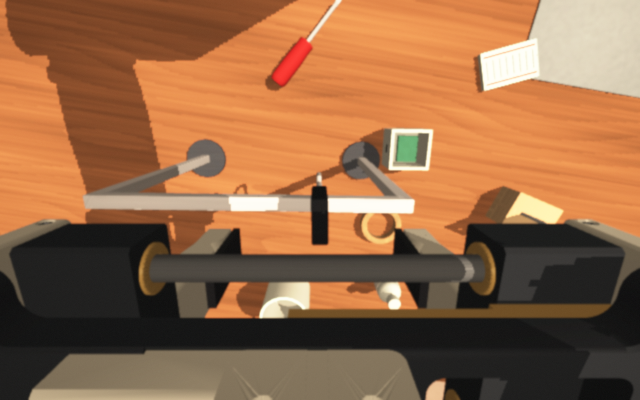

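The tab sits between the open fingers at about (320,215). Lowering and gripping.

```bash
python3 -m crank '[[[0,0.001,-0.02],[0,0,0.4],1],[[0,0,-0.02],[0,0,0],1],[[0,0,-0.02],[0,0,0],1],[[0,0,-0.008],[0,0,0],1],[[0,0,0],[0,0,0],0],[[0,0,0],[0,0,0],-0.4],[[0,0,0],[0,0,0],-0.6],[[0,0,0],[0,0,0],-0.8],[[0,0,0],[0,0,0],-1],[[0,0,0],[0,0,0],-1],[[0,0,0],[0,0,0],-1],[[0,0,0],[0,0,0],-1]]'
```

```text
clock: 3.5
tool_pos: [0.5309, -0.1184, 0.2786]
orientation: [180.0, 0.0, -170.5]
force: [-0.4, 0.8, 0.3]
opening: 0.0293
gripper_force: 0.0
```

```bash
python3 -m crank '[[[0,0,0],[0,0,0],-1],[[0,0,0],[0,0,0],-1],[[0,0,0],[0,0,0],-1],[[0,0,0],[0,0,0],-1],[[0,0,0],[0,0,0],-1],[[0,0,0],[0,0,0],-1]]';python3 -m crank '[[[0,0,0],[0,0,0],-1],[[0,0,0],[0,0,0],-1]]'
```

```text
clock: 4.1
tool_pos: [0.5308, -0.1185, 0.2785]
orientation: [180.0, -0.0, -170.5]
force: [-0.6, -0.0, -0.5]
opening: 0.012
gripper_force: 30.0
clock: 4.3
tool_pos: [0.5308, -0.1185, 0.2786]
orientation: [180.0, -0.0, -170.5]
force: [0.2, -0.3, 0.7]
opening: 0.0119
gripper_force: 30.0
```

```bash
python3 -m crank '[[[0,0,0.004],[0,0,0],-1],[[0,0,0.008],[0,0,0],-1],[[0,0,0.008],[0,0,0],-1],[[0,0,0.008],[0,0,0],-1],[[0,0,0],[0,0,0],-1],[[0.010,0.0017,0],[0,0,0],-1],[[0.012,0.002,0],[0,0,0],-1],[[0.012,0.002,0],[0,0,0],-1],[[0.010,0.0017,0],[0,0,0],-1],[[0,0,0],[0,0,0],-1]]'
python3 -m crank '[[[0,0.02,0.01],[0,0,0],-1],[[0,0.03,0],[0,0,0],-1],[[0,0.03,0],[0,0,-2.9],-1],[[0,0.03,0],[0,0,-3],-1],[[0,0.03,0],[0,0,-4],-1],[[0,0.03,0],[0,0,-4],-1],[[0,0.03,0],[0,0,-3],-1],[[-0.01,0.03,0],[0,0,-3],-1],[[-0.01,0.03,0],[0,0,-3],-1],[[-0.01,0.03,0],[0,0,0],-1],[[-0.01,0.03,0],[0,0,0],-1],[[0,0,0],[0,0,0],-1]]'
python3 - <<'E'
from h import *
for n in("scene","wrist","top"):
    m=imaging.camera_model(n);o=ctrl.get_obs();p,d=imaging.snapshot(n);cv2.imwrite(f"pics/{n}3.png",p);np.savez(f"pics/{n}3.npz",d=d,R=m["R"],t=m["t"],mtx=m["mtx"])
    print(o["tool_pos"],o["orientation"])
m=imaging.camera_model("scene");q=proj(m,[*o["tool_pos"][:2],.2]);print(q)
u,v=q.astype(int); p=cv2.imread("pics/scene3.png")[v-50:v+70,u-60:u+100]
w=cv2.imread("pics/wrist3.png")
cv2.imwrite("pics/c3.png",np.hstack([cv2.resize(p,(533,400),interpolation=2), cv2.resize(w[100:300,250:380],(260,400),interpolation=2)]))
E
```

```text
clock: 5.3
tool_pos: [0.5762, -0.1108, 0.3054]
orientation: [180.0, -0.1, -170.5]
force: [-1.4, -0.2, -1.4]
opening: 0.0118
gripper_force: 30.0
clock: 6.5
tool_pos: [0.5338, 0.2117, 0.3163]
orientation: [180.0, -0.0, 166.8]
force: [-0.3, -0.0, -0.8]
opening: 0.0118
gripper_force: 30.0
[0.53379677 0.21168029 0.31627365] [ 1.79988718e+02 -3.00020797e-02  1.66775460e+02]
[0.53417968 0.21041966 0.31636502] [-1.79985272e+02 -2.01116172e-02  1.66765988e+02]
[0.53449341 0.2095012  0.31644281] [-1.79980532e+02 -1.23909663e-02  1.66708348e+02]
[409.14065046 241.09293962]
```

View pics/c3.png

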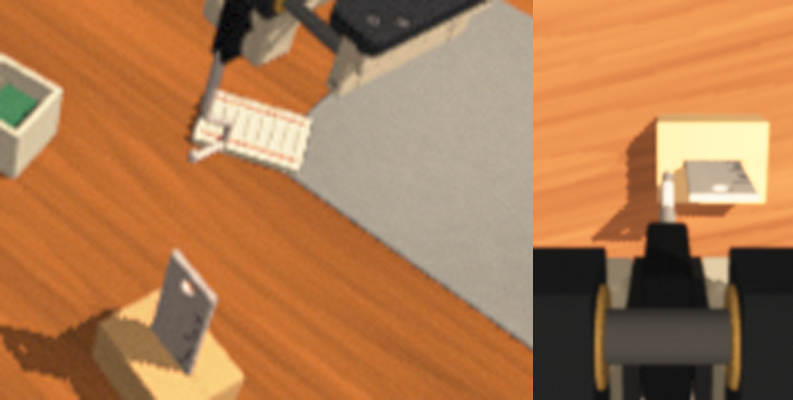

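The scene crop shows the hook's tip at about (193,158), which is (407,238) in the full image, with the shank's foot about (222,138). The hole is at (187,288) in the crop. The wrist view shows the bar left of the straightedge. Now I'll estimate the bar's depth.

```bash
python3 - <<'E'
from h import *
m=imaging.camera_model("scene");o=ctrl.get_obs();T=np.array([.5338,.2117,.3163]);a=np.radians(-13.23);X=np.array([np.cos(a),np.sin(a),0])
O=T-[0,0,.0082]   # hook origin: tab underside = TCP - 8.2mm
for dz in (-.08,-.085,-.09,-.095,-.1,-.105): print(dz,proj(m,O+X*.0165+[0,0,dz]),proj(m,O-X*.009+[0,0,dz]))
p=cv2.imread("pics/scene3.png")[205:250,385:445]; cv2.imwrite("pics/c4.png",cv2.resize(p,(800,600),interpolation=2))
print(plane(m,349+187/3.333,191+288/3.333,.128),o["tool_pos"])
z=np.load("pics/wrist3.npz");C=cloud(z,z["d"]);
k=(C[...,2]>.136)&(C[...,2]<.15)&(C[...,0]>.5)&(C[...,0]<.62)&(C[...,1]>.2)&(C[...,1]<.29);q=C[k];print(len(q),cv2.minAreaRect(q[:,:2].astype(np.float32)))
k=(C[...,2]>.18)&(C[...,2]<.235)&(C[...,0]>.5)&(C[...,0]<.62)&(C[...,1]>.17)&(C[...,1]<.27);q=C[k];print(len(q),q[::6].round(4))
E
```

```text
-0.08 [406.02104534 236.38911702] [416.3377462 231.1392378]
-0.085 [405.59835974 237.94566735] [415.8683926  232.70332525]
-0.09 [405.17994695 239.48648292] [415.40372651 234.25179186]
-0.095 [404.76574252 241.01180112] [414.94367808 235.78487049]
-0.1 [404.35568328 242.52185458] [414.4881788  237.30278937]
-0.105 [403.94970729 244.01687131] [414.03716154 238.80577226]
[0.56346325 0.23679239 0.128     ] [0.53471419 0.20887986 0.31646621]
171 ((0.5614014267921448, 0.23649518191814423), (0.03962847962975502, 0.004671171307563782), 76.62886810302734)
25 [[0.5214 0.2106 0.2211]
 [0.5214 0.2116 0.2259]
 [0.5213 0.2116 0.2299]
 [0.5212 0.2116 0.2338]
 [0.5229 0.2138 0.2327]]
```

View pics/c4.png

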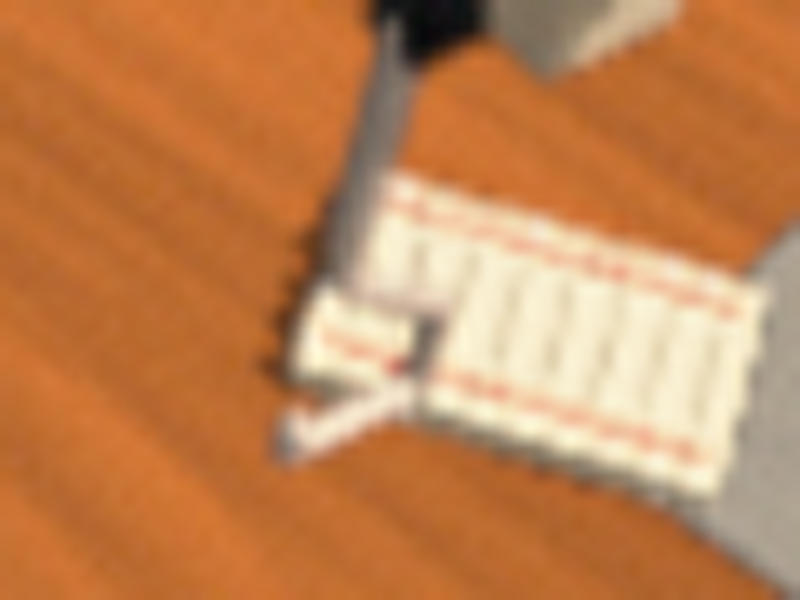

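```bash
python3 -m crank '[[[0.008,0.01,0],[0,0,0],-1],[[0.008,0.01,0],[0,0,0],-1],[[0.009,0.009,0],[0,0,0],-1],[[0,0,-0.015],[0,0,0],-1],[[0,0,-0.02],[0,0,0],-1],[[0,0,-0.02],[0,0,0],-1],[[0,0,-0.01],[0,0,0],-1],[[0,0,0],[0,0,0],-1],[[0,0,0],[0,0,0],-1]]'
python3 - <<'E'
from h import *
m=imaging.camera_model("wrist");o=ctrl.get_obs();p,d=imaging.snapshot("wrist");cv2.imwrite("pics/wrist5.png",p)
np.savez("pics/wrist5.npz",d=d,R=m["R"],t=m["t"],mtx=m["mtx"])
print(o["tool_pos"],o["orientation"],o["force"])
s=cv2.imread("pics/wrist5.png")[130:230,260:380]
a=imaging.snapshot("scene")[0];cv2.imwrite("pics/scene5.png",a)
cv2.imwrite("pics/c5.png",np.hstack([cv2.resize(s,(480,400),interpolation=2),cv2.resize(a[240:330,360:432],(320,400),interpolation=2)]))
E
```

```text
clock: 7.55
tool_pos: [0.5605, 0.2381, 0.2521]
orientation: [-180.0, 0.0, 166.6]
force: [0.1, -0.3, 0.4]
opening: 0.0118
gripper_force: 30.0
[0.56051636 0.23811331 0.25211623] [-1.79998182e+02  3.45455515e-02  1.66616185e+02] [ 0.11905484 -0.25038398  0.42821068]
```

View pics/c5.png

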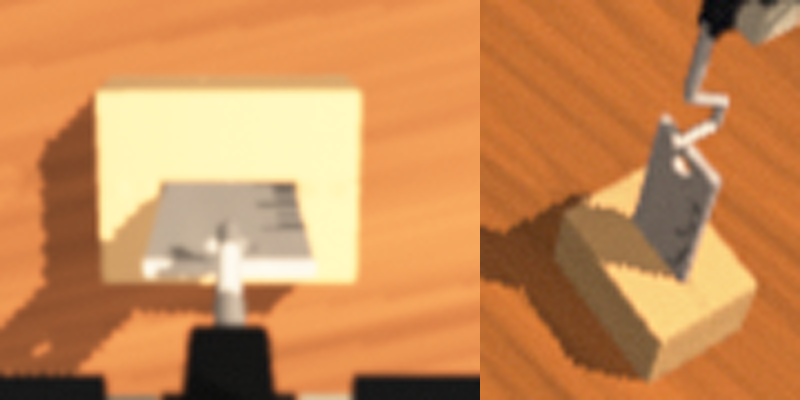

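The wrist crop shows the hook's shank (229,300) centred over the straightedge's top edge (143 to 313, mid 228). Lateral alignment is good, so I'll lower gently to touch the top edge.

```bash
python3 -m crank '[[[0,0,-0.003],[0,0,0],-1],[[0,0,-0.001],[0,0,0],-1],[[0,0,0],[0,0,0],-1]]'
python3 -m crank '[[[0,0,-0.001],[0,0,0],-1],[[0,0,0],[0,0,0],-1]]'
python3 -m crank '[[[0,0,-0.001],[0,0,0],-1],[[0,0,0],[0,0,0],-1]]'
```

```text
clock: 7.95
tool_pos: [0.5597, 0.2379, 0.2476]
orientation: [180.0, 0.0, 166.6]
force: [-0.1, 0.5, -0.4]
opening: 0.012
gripper_force: 30.0
clock: 8.15
tool_pos: [0.5598, 0.2379, 0.2465]
orientation: [-180.0, -0.0, 166.6]
force: [-0.1, 0.4, -0.8]
opening: 0.0118
gripper_force: 30.0
clock: 8.35
tool_pos: [0.5598, 0.2379, 0.2454]
orientation: [-180.0, -0.0, 166.6]
force: [0.0, -0.2, -0.6]
opening: 0.0118
gripper_force: 30.0
```

```bash
python3 -m crank '[[[0,0,-0.001],[0,0,0],-1],[[0,0,0],[0,0,0],-1]]'
python3 -m crank '[[[0,0,-0.0005],[0,0,0],-1],[[0,0,0],[0,0,0],-1]]'
```

```text
clock: 8.55
tool_pos: [0.5598, 0.2379, 0.2444]
orientation: [-180.0, -0.0, 166.6]
force: [-0.1, -0.7, -1.6]
opening: 0.0117
gripper_force: 30.0
clock: 8.75
tool_pos: [0.5598, 0.2379, 0.244]
orientation: [-180.0, -0.0, 166.6]
force: [-0.1, 0.4, 0.3]
opening: 0.0119
gripper_force: 30.0
```

```bash
python3 -m crank '[[[0,0,-0.0005],[0,0,0],-1],[[0,0,0],[0,0,0],-1]]' | sed -n '2p;4p'
python3 -m crank '[[[0,0,-0.0005],[0,0,0],-1],[[0,0,0],[0,0,0],-1]]'| sed -n '2p;4p'
python3 -m crank '[[[0,0,-0.0005],[0,0,0],-1],[[0,0,0],[0,0,0],-1]]'| sed -n '2p;4p'
```

```text
tool_pos: [0.5598, 0.2379, 0.2435]
force: [-0.0, -0.1, -1.3]
tool_pos: [0.5598, 0.2379, 0.243]
force: [-0.3, 1.1, -1.3]
tool_pos: [0.5598, 0.2379, 0.2425]
force: [0.1, 0.0, -0.7]
```

```bash
python3 -m crank '[[[0,0,-0.0005],[0,0,0],-1],[[0,0,0],[0,0,0],-1]]' | sed -n '2p;4p'
python3 -m crank '[[[0,0,-0.0005],[0,0,0],-1],[[0,0,0],[0,0,0],-1]]'| sed -n '2p;4p'
```

```text
tool_pos: [0.56, 0.2379, 0.2423]
force: [0.5, -0.6, 0.9]
tool_pos: [0.5601, 0.238, 0.2421]
force: [0.5, -1.1, 3.7]
```

```bash
python3 -m crank '[[[0,0,0.004],[0,0,0],-1],[[-0.0063,0.0015,0],[0,0,0],-1],[[-0.0063,0.0015,0],[0,0,0],-1],[[-0.0063,0.0015,0],[0,0,0],-1],[[-0.0063,0.0015,0],[0,0,0],-1],[[0,0,-0.01],[0,0,0],-1],[[0,0,-0.01],[0,0,0],-1],[[0,0,0],[0,0,0],-1],[[0,0,0],[0,0,0],-1]]'
python3 - <<'E'
from h import *
p,d=imaging.snapshot("wrist");a=imaging.snapshot("scene")[0];cv2.imwrite("pics/scene6.png",a);o=ctrl.get_obs();print(o["tool_pos"],o["orientation"])
cv2.imwrite("pics/c6.png",np.hstack([cv2.resize(p[130:230,260:380],(480,400),interpolation=2),cv2.resize(a[240:330,360:432],(320,400),interpolation=2)]))
E
```

```text
clock: 10.65
tool_pos: [0.5346, 0.2437, 0.2248]
orientation: [-179.9, -0.0, 166.6]
force: [0.6, 1.0, -0.0]
opening: 0.0118
gripper_force: 30.0
[0.53491106 0.24389422 0.22557201] [-1.79990432e+02  7.21623387e-03  1.66609067e+02]
```

View pics/c6.png

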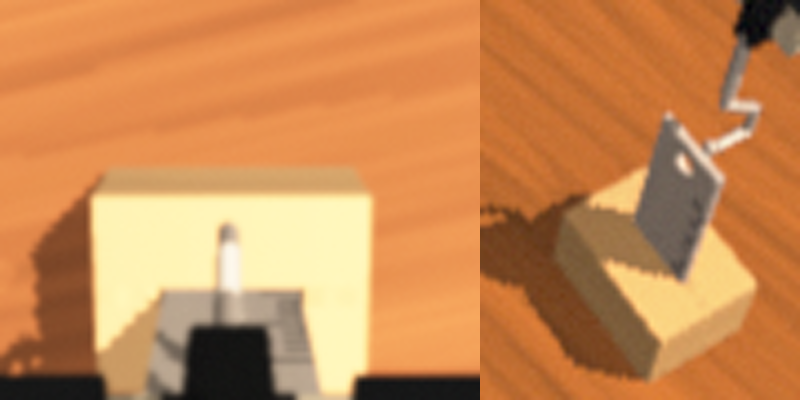

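The wrist crop shows the bar at column 228 against the straightedge's middle at about 231, so it is under 1 mm off, and the scene crop shows the tip short of the face. I'll correct the height and insert slowly.

```bash
python3 -m crank '[[[0.0001,0.0005,-0.0021],[0,0,0],-1],[[0.0029,-0.0007,0],[0,0,0],-1],[[0.0029,-0.0007,0],[0,0,0],-1],[[0,0,0],[0,0,0],-1]]'
python3 -m crank '[[[0.0019,-0.0005,0],[0,0,0],-1],[[0.0019,-0.0005,0],[0,0,0],-1],[[0,0,0],[0,0,0],-1]]'
python3 -m crank '[[[0.0010,-0.0002,0],[0,0,0],-1],[[0.0010,-0.0003,0],[0,0,0],-1],[[0,0,0],[0,0,0],-1]]'
```

```text
clock: 11.15
tool_pos: [0.541, 0.243, 0.2235]
orientation: [180.0, 0.0, 166.6]
force: [0.7, 0.4, -0.8]
opening: 0.0115
gripper_force: 30.0
clock: 11.45
tool_pos: [0.5446, 0.242, 0.2235]
orientation: [-180.0, 0.0, 166.6]
force: [0.1, 0.3, -0.4]
opening: 0.0119
gripper_force: 30.0
clock: 11.75
tool_pos: [0.5464, 0.2415, 0.2235]
orientation: [180.0, 0.0, 166.6]
force: [-0.4, 0.1, 0.1]
opening: 0.0116
gripper_force: 30.0
```

```bash
for i in 1; do python3 -m crank '[[[0.0019,-0.0005,0],[0,0,0],-1],[[0,0,0],[0,0,0],-1]]'|sed -n '2p;4p'
python3 -m crank '[[[0.0019,-0.0004,0],[0,0,0],-1],[[0,0,0],[0,0,0],-1]]'|sed -n '2p;4p'
python3 -m crank '[[[0.0019,-0.0005,0],[0,0,0],-1],[[0,0,0],[0,0,0],-1]]'|sed -n '2p;4p'; done
python3 - <<'E'
from h import *
p,d=imaging.snapshot("wrist");a=imaging.snapshot("scene")[0]
cv2.imwrite("pics/c7.png",np.hstack([cv2.resize(p[130:230,260:380],(480,400),interpolation=2),cv2.resize(a[250:300,370:410],(320,400),interpolation=2)]))
E
```

```text
tool_pos: [0.5484, 0.241, 0.2235]
force: [-0.3, 0.5, -0.7]
tool_pos: [0.5503, 0.2406, 0.2234]
force: [0.2, 0.0, -1.3]
tool_pos: [0.5522, 0.2401, 0.2234]
force: [-0.4, 0.6, -0.0]
```

View pics/c7.png

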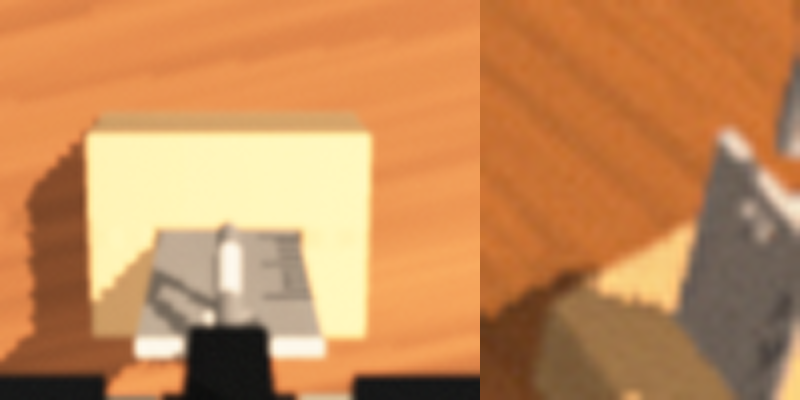

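The scene crop shows the bright tip inside the hole at (760,215), and the wrist crop shows the hook (230) at the middle of the top edge (135 to 327). There is no contact force, so I'll continue.

```bash
python3 -m crank '[[[0.0019,-0.0005,0],[0,0,0],-1],[[0,0,0],[0,0,0],-1]]'|sed -n '2p;4p'
python3 -m crank '[[[0.0019,-0.0004,0],[0,0,0],-1],[[0,0,0],[0,0,0],-1]]'|sed -n '2p;4p'
python3 -m crank '[[[0.0019,-0.0005,0],[0,0,0],-1],[[0,0,0],[0,0,0],-1]]'|sed -n '2p;4p'
```

```text
tool_pos: [0.5541, 0.2396, 0.2234]
force: [0.5, 0.3, -0.6]
tool_pos: [0.556, 0.2392, 0.2234]
force: [0.8, -0.8, -0.8]
tool_pos: [0.5579, 0.2387, 0.2235]
force: [0.0, 0.4, -1.2]
```

```bash
python3 -m crank '[[[0.0019,-0.0004,0],[0,0,0],-1],[[0,0,0],[0,0,0],-1],[[0,0,0],[0,0,0],-1]]'|sed -n '2p;4p'
python3 - <<'E'
from h import *
p,d=imaging.snapshot("wrist");a=imaging.snapshot("scene")[0]
cv2.imwrite("pics/c8.png",np.hstack([cv2.resize(p[130:230,260:380],(480,400),interpolation=2),cv2.resize(a[250:300,370:410],(320,400),interpolation=2)]))
E
```

```text
tool_pos: [0.5596, 0.2382, 0.2234]
force: [0.1, -0.0, -0.4]
```

View pics/c8.png

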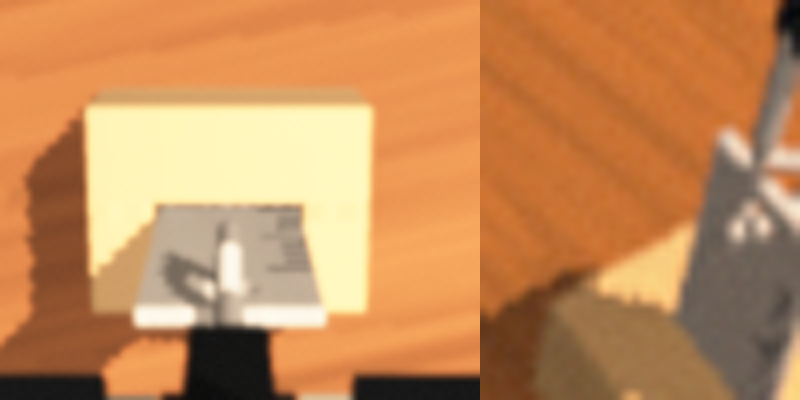

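The tip now protrudes through the hole, at (745,225) in the scene crop. Drawing up gently.

```bash
python3 -m crank '[[[0,0,0.002],[0,0,0],-1],[[0,0,0.002],[0,0,0],-1],[[0,0,0.001],[0,0,0],-1],[[0,0,0.001],[0,0,0],-1],[[0,0,0.001],[0,0,0],-1],[[0,0,0.001],[0,0,0],-1],[[0,0,0],[0,0,0],-1]]'|sed -n '2,4p'
python3 -m crank '[[[0,0,0.001],[0,0,0],-1],[[0,0,0.001],[0,0,0],-1],[[0,0,0.002],[0,0,0],-1],[[0,0,0],[0,0,0],-1]]'|sed -n '2,4p'
```

```text
tool_pos: [0.5595, 0.2383, 0.2313]
orientation: [-180.0, -0.0, 166.6]
force: [0.3, -0.2, -2.9]
tool_pos: [0.5598, 0.2384, 0.2358]
orientation: [180.0, 0.0, 166.6]
force: [-0.1, -0.3, -3.4]
```

```bash
python3 -m crank '[[[0,0,0.003],[0,0,0],-1],[[0,0,0.003],[0,0,0],-1],[[0,0,0.004],[0,0,0],-1],[[0,0,0.004],[0,0,0],-1],[[0,0,0.003],[0,0,0],-1],[[0,0,0],[0,0,0],-1]]'|sed -n '2,4p'
python3 -m crank '[[[0,0,0.003],[0,0,0],-1],[[0,0,0.004],[0,0,0],-1],[[0,0,0.004],[0,0,0],-1],[[0,0,0.004],[0,0,0],-1],[[0,0,0.003],[0,0,0],-1],[[0,0,0],[0,0,0],-1]]'|sed -n '2,4p'
python3 -m crank '[[[0,0,0.003],[0,0,0],-1],[[0,0,0.006],[0,0,0],-1],[[0,0,0.008],[0,0,0],-1],[[0,0,0.008],[0,0,0],-1],[[0,0,0.008],[0,0,0],-1],[[0,0,0.005],[0,0,0],-1],[[0,0,0],[0,0,0],-1]]'|sed -n '2,4p'
python3 - <<'E'
from h import *
for n in ("scene","top"):
    m=imaging.camera_model(n);p,d=imaging.snapshot(n);cv2.imwrite(f"pics/{n}9.png",p);C=cloud(m,d)
    k=(C[...,2]>.062)&(C[...,2]<.23)&(C[...,0]>.45)&(C[...,0]<.68)&(C[...,1]>.15)&(C[...,1]<.33);q=C[k]
    for a in (.07,.09,.11,.13,.15,.17,.19): 
        s=q[(q[:,2]>a)&(q[:,2]<a+.02)]; print(n,a,len(s),s.mean(0).round(4) if len(s) else "")
E
```

```text
tool_pos: [0.5599, 0.2385, 0.2532]
orientation: [180.0, 0.0, 166.6]
force: [1.2, -0.1, -3.6]
tool_pos: [0.5598, 0.2384, 0.2711]
orientation: [180.0, 0.0, 166.6]
force: [-0.5, -0.3, -3.0]
tool_pos: [0.56, 0.2385, 0.3096]
orientation: [179.9, 0.1, 166.6]
force: [0.2, 0.1, -3.5]
scene 0.07 0 
scene 0.09 75 [0.5629 0.2394 0.1014]
scene 0.11 85 [0.5628 0.2386 0.1204]
scene 0.13 97 [0.563  0.2395 0.1404]
scene 0.15 95 [0.5631 0.2394 0.1604]
scene 0.17 102 [0.5629 0.2388 0.1796]
scene 0.19 105 [0.5631 0.2406 0.1998]
top 0.07 0 
top 0.09 8 [0.5584 0.2227 0.1006]
top 0.11 8 [0.5583 0.2212 0.1188]
top 0.13 5 [0.5583 0.2194 0.135 ]
top 0.15 0 
top 0.17 0 
top 0.19 0
```

```bash
python3 -m crank '[[[0.001,-0.003,0],[0,0,0],-1],[[0.003,-0.006,0],[0,0,0],-1],[[0.004,-0.009,0],[0,0,1],-1],[[0.004,-0.012,0],[0,0,1],-1],[[0.004,-0.015,0],[0,0,1],-1],[[0.004,-0.016,0],[0,0,1],-1],[[0.004,-0.016,0],[0,0,1],-1],[[0.004,-0.016,0],[0,0,1],-1],[[0.004,-0.016,0],[0,0,1],-1],[[0.003,-0.016,0],[0,0,1],-1],[[0.003,-0.016,0],[0,0,1],-1],[[0.002,-0.016,0],[0,0,1],-1]]' | sed -n '2,4p'
python3 -m crank '[[[0,-0.016,0],[0,0,1],-1],[[0,-0.016,0],[0,0,1],-1],[[0,-0.016,0],[0,0,1],-1],[[0,-0.016,0],[0,0,1],-1],[[0,-0.016,0],[0,0,1],-1],[[0,-0.016,0],[0,0,1],-1],[[0,-0.016,0],[0,0,1],-1],[[0,-0.016,0],[0,0,1],-1],[[0,-0.016,0],[0,0,1],-1],[[0,-0.014,0],[0,0,1],-1],[[0,-0.011,0],[0,0,1],-1],[[0,-0.008,0],[0,0,1],-1]]'| sed -n '2,4p'
python3 -m crank '[[[0,-0.005,0],[0,0,0.9],-1],[[0,-0.002,0],[0,0,0],-1],[[0,0,0],[0,0,0],-1],[[0,0,0],[0,0,0],-1]]'
python3 - <<'E'
from h import *
C=cloud(imaging.camera_model("top"),imaging.snapshot("top")[1])
s=C[(C[...,2]>.263)&(C[...,2]<.276)&(C[...,0]>.48)&(C[...,0]<.57)&(C[...,1]<-.05)&(C[...,1]>-.3)]
print(len(s)); l=cv2.fitLine(s[:,:2].astype(np.float32),cv2.DIST_HUBER,0,.01,.01).ravel(); print(l, "x at -.1185",l[2]+(-.1185-l[3])*l[0]/l[1])
C=cloud(imaging.camera_model("scene"),imaging.snapshot("scene")[1]);T=ctrl.get_obs()["tool_pos"]
for a in (.09,.12,.15,.18,.2): 
    s=C[(C[...,2]>a)&(C[...,2]<a+.02)&(abs(C[...,0]-T[0])<.04)&(abs(C[...,1]-T[1])<.05)]; print(a,len(s),s.mean(0)-T if len(s) else "")
E
```

```text
tool_pos: [0.5998, 0.0801, 0.3081]
orientation: [-180.0, -0.0, 176.6]
force: [0.1, 0.0, -3.1]
tool_pos: [0.5994, -0.097, 0.3081]
orientation: [-180.0, -0.0, -171.4]
force: [-0.1, -0.4, -2.1]
clock: 19.35
tool_pos: [0.5996, -0.1025, 0.3084]
orientation: [180.0, -0.0, -170.5]
force: [0.2, 0.1, -3.0]
opening: 0.0116
gripper_force: 30.0
903
[ 0.14337899 -0.98966783  0.5391864  -0.17433299] x at -.1185 0.5310976
0.09 60 [ 0.00260135  0.00286958 -0.20815875]
0.12 71 [ 0.00240025  0.00340189 -0.17831234]
0.15 75 [ 0.00231439  0.00342218 -0.14822799]
0.18 77 [ 0.00207189  0.00428543 -0.11886808]
0.2 90 [ 0.00299888  0.00238871 -0.09715604]
```

```bash
python3 -m crank '[[[-0.002,-0.0003,-0.001],[0,0,0],-1],[[-0.004,-0.0007,-0.001],[0,0,0],-1],[[-0.006,-0.001,0],[0,0,0],-1],[[-0.008,-0.0013,0],[0,0,0],-1],[[-0.008,-0.0013,0],[0,0,0],-1],[[-0.008,-0.0013,0],[0,0,0],-1],[[-0.008,-0.0013,0],[0,0,0],-1],[[-0.008,-0.0013,0],[0,0,0],-1],[[-0.006,-0.001,0],[0,0,0],-1],[[-0.005,-0.0008,0],[0,0,0],-1],[[-0.004,-0.0007,0],[0,0,0],-1],[[-0.002,-0.0004,0],[0,0,0],-1]]'
python3 -m crank '[[[0,0,0],[0,0,0],-1],[[0,0,0],[0,0,0],-1]]'
```

```text
clock: 20.65
tool_pos: [0.5303, -0.1141, 0.3065]
orientation: [-180.0, 0.0, -170.5]
force: [-0.2, 0.4, -2.4]
opening: 0.0117
gripper_force: 30.0
clock: 20.85
tool_pos: [0.5308, -0.114, 0.3064]
orientation: [-180.0, -0.0, -170.5]
force: [-0.3, 0.2, -3.3]
opening: 0.0121
gripper_force: 30.0
```

Lowering to seat. Contact is expected at TCP z of about 0.2785.

```bash
python3 -m crank '[[[0,0,-0.003],[0,0,0],-1],[[0,0,-0.005],[0,0,0],-1],[[0,0,-0.005],[0,0,0],-1],[[0,0,-0.005],[0,0,0],-1],[[0,0,-0.004],[0,0,0],-1],[[0,0,-0.003],[0,0,0],-1],[[0,0,0],[0,0,0],-1]]'|sed -n '2,4p'
python3 -m crank '[[[0,0,-0.001],[0,0,0],-1],[[0,0,0],[0,0,0],-1]]'|sed -n '2,4p'
python3 -m crank '[[[0,0,-0.001],[0,0,0],-1],[[0,0,0],[0,0,0],-1]]'|sed -n '2,4p'
python3 -m crank '[[[0,0,-0.0005],[0,0,0],-1],[[0,0,0],[0,0,0],-1]]'|sed -n '2,4p'
```

```text
tool_pos: [0.5304, -0.1141, 0.2809]
orientation: [180.0, -0.1, -170.5]
force: [0.1, 0.2, -2.7]
tool_pos: [0.5307, -0.114, 0.2806]
orientation: [-180.0, 0.0, -170.5]
force: [-0.7, 0.3, -2.5]
tool_pos: [0.5306, -0.1141, 0.2794]
orientation: [180.0, 0.0, -170.5]
force: [0.1, 0.1, -3.6]
tool_pos: [0.5306, -0.1141, 0.2789]
orientation: [180.0, -0.0, -170.5]
force: [0.1, -0.1, -2.4]
```

```bash
python3 -m crank '[[[0,0,-0.0005],[0,0,0],-1],[[0,0,0],[0,0,0],-1]]'|sed -n '2p;4p'
python3 -m crank '[[[0,0,-0.0003],[0,0,0],-1],[[0,0,0],[0,0,0],-1]]'|sed -n '2p;4p'
```

```text
tool_pos: [0.5307, -0.1141, 0.2785]
force: [-0.8, 0.1, -1.3]
tool_pos: [0.5307, -0.1141, 0.2785]
force: [-2.5, 0.2, -0.1]
```

Seated. Releasing slowly, then rising straight up.

```bash
python3 -m crank '[[[0,0,0],[0,0,0],-1],[[0,0,0],[0,0,0],-0.7],[[0,0,0],[0,0,0],-0.6],[[0,0,0],[0,0,0],-0.4],[[0,0,0],[0,0,0],0],[[0,0,0],[0,0,0],0],[[0,0,0],[0,0,0],0],[[0,0,0],[0,0,0],0]]'
python3 -m crank '[[[0,0,0.005],[0,0,0],0],[[0,0,0.01],[0,0,0],0],[[0,0,0.02],[0,0,0],0],[[0,0,0.03],[0,0,0],0],[[0,0,0.03],[0,0,0],0],[[0,0,0],[0,0,0],0],[[0,0,0],[0,0,0],0],[[0,0,0],[0,0,0],0],[[0,0,0],[0,0,0],0],[[0,0,0],[0,0,0],0]]'
python3 - <<'E'
from h import *
def rep():
  for n in("scene","top","wrist"):
    m=imaging.camera_model(n);C=cloud(m,imaging.snapshot(n)[1])
    for a,b in ((.07,.1),(.1,.13),(.13,.16),(.16,.19),(.285,.308),(.308,.325)):
        s=C[(C[...,2]>a)&(C[...,2]<b)&(abs(C[...,0]-.533)<.05)&(abs(C[...,1]+.114)<.05)]
        if len(s)>5: print(n,a,len(s),s.mean(0).round(4),s[:,2].min().round(4),s[:,2].max().round(4), [np.round(x,4) for x in cv2.minAreaRect(s[:,:2].astype(np.float32))[1:]])
rep()
E
```

```text
clock: 23.35
tool_pos: [0.5306, -0.1141, 0.2782]
orientation: [-180.0, -0.0, -170.5]
force: [-0.1, 0.9, 0.6]
opening: 0.0434
gripper_force: 0.0
clock: 24.35
tool_pos: [0.5304, -0.1141, 0.3725]
orientation: [180.0, -0.1, -170.5]
force: [0.3, -0.7, -1.0]
opening: 0.0438
gripper_force: 0.0
scene 0.07 88 [ 0.533  -0.1117  0.0852] 0.0701 0.0996 [array([0.005 , 0.0392]), np.float64(13.2592)]
scene 0.1 100 [ 0.533  -0.1125  0.1143] 0.1 0.1295 [array([0.0046, 0.0412]), np.float64(11.7877)]
scene 0.13 110 [ 0.5329 -0.1112  0.1447] 0.13 0.1594 [array([0.0055, 0.0421]), np.float64(13.3639)]
scene 0.16 120 [ 0.5332 -0.1114  0.1758] 0.16 0.1899 [array([0.0236, 0.0355]), np.float64(42.1114)]
scene 0.285 112 [ 0.5335 -0.1092  0.2968] 0.2852 0.3078 [array([0.0123, 0.0363]), np.float64(83.4052)]
scene 0.308 68 [ 0.5316 -0.1124  0.3115] 0.308 0.3143 [array([0.0344, 0.0138]), np.float64(10.7894)]
top 0.07 25 [ 0.5312 -0.1112  0.0837] 0.0703 0.0965 [array([0.003 , 0.0397]), np.float64(5.2704)]
top 0.1 17 [ 0.5306 -0.1088  0.1114] 0.1006 0.1216 [array([0.0017, 0.0383]), np.float64(7.9884)]
top 0.308 24 [ 0.5323 -0.1151  0.312 ] 0.3102 0.3153 [array([0.0338, 0.0073]), np.float64(12.0333)]
wrist 0.07 81 [ 0.5293 -0.1156  0.0885] 0.0702 0.0993 [array([0.0005, 0.0397]), np.float64(9.7356)]
wrist 0.1 78 [ 0.5292 -0.1154  0.1153] 0.1053 0.1258 [array([0.0006, 0.039 ]), np.float64(9.6287)]
wrist 0.13 107 [ 0.5292 -0.1155  0.1437] 0.1307 0.1598 [array([0.0007, 0.0397]), np.float64(9.3792)]
wrist 0.16 141 [ 0.5288 -0.115   0.1746] 0.1601 0.188 [array([0.0132, 0.0395]), np.float64(9.9092)]
wrist 0.285 95 [ 0.5126 -0.118   0.2972] 0.2852 0.3077 [array([0.0018, 0.0119]), np.float64(9.5907)]
wrist 0.308 671 [ 0.5282 -0.1154  0.3131] 0.3081 0.3152 [array([0.0332, 0.0119]), np.float64(9.8146)]
```

Tab upright on the rail at the right height (top at 0.312), and the straightedge hangs vertical below it. Handing in.

```bash
python3 -c "
from plant import close_job
print(close_job())"
```

```text
the job is handed in; nothing more can be done
None
```

The hook is back on the rail with the straightedge hanging freely from it. The job was handed in at about 24.5 s; no judging result came back. Force readings never exceeded 4 N, and the final depth readings show both hook and straightedge upright.

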